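Re-aim the recipe screen on its indexed stand

TASK

Turn the recipe screen towards the side where the red bowl stands, by one stop: pull up the red spring plunger, swing the lever to the very next slot on that side (not past it) and let the pin snap fully home there. Then gently lean the screen back to 45 degrees, so that it holds there by itself. Leave the bowl and the cup where they stand.

Things in the scene. Friction and masses are not known exactly. Their poses are not given: they have to be found in the camera images.
- pivot (a point): Centre of the screen stand's foot, at worktop height; the foot is fixed there. The vertical swivel axis passes through it. Axes: +x to the stand's back, -x to its front, +y to its left.
- middle_slot (a point): Mouth of the middle slot of the index arc, which is part of the foot, on its +y side, 135 mm from the swivel axis; 26 mm wide, top 14 mm above the worktop. The next slot to either side is in a brass stop shoe clamped on the arc, somewhere from 0.25 to 0.35 rad (34 to 47 mm) from the middle one, different each time and not reported. Slots are 11 mm wide along the arc; the pin enters by 10 mm.
- swivel (a joint): Angle of the white head with lever, plunger and screen: 0 = lever along the stand's +y (the start, locked in the middle slot), counterclockwise from above positive, stops at 0.68 either way (a last slot lies at 0.60). As it grows, the lever end moves to the stand's front (-x) and the screen looks more to its right (-y); as it falls, to its left (+y). Friction about 0.1 N m; stays where it is left.
- housing (a point): On the axis of the plunger's round dark housing, at its top, 41 mm above the worktop, 135 mm from the swivel axis. It is fixed to the lever's end, 34 mm in diameter, 18 to 41 mm above the worktop, and may be pushed sideways to swing the lever, a white bar 24 mm wide, 18 to 29 mm above the worktop.
- plunger (a joint): Lift of the spring plunger in m: 0 = home in a slot, 0.016 = fully out. From 0.010 the 8 mm round-ended pin is clear and the lever can swing. The spring pushes down with 4 N at 0, 9 N at 0.016. Let go between slots, the pin rides on the arc (about 0.010) and snaps down by itself when the lever is pushed over a slot; there it has about 1.5 mm play to either side and the lever stops hard.
- knob (a point): On the axis of the plunger's red round knob, at the height to grip: 63 mm above the worktop when home; moves with lever and plunger. The knob is 25 mm in diameter, straight from 50 to 72 mm above the worktop, its top at 76 mm.
- screen (a joint): Lean of the screen in rad: 0 upright, grows as its top goes back, away from the side it looks to; limits 0 and 1.25; 45 degrees = 0.785. The hinge holds by friction of about 0.15 N m (2 N at 75 mm from it) and stays where it is left. It starts between 0.10 and 0.35.
- screen_hinge (a point): Middle of the screen's horizontal hinge line, 45 mm above the worktop and 16 mm to the front of the swivel axis; turns with the head. Its z axis points up along the screen from the hinge to the top edge, its -x axis is the direction the screen looks to, y is along the hinge.
- screen_top (a point): Middle of the top edge of the screen, 104 mm from the hinge. The screen is a rigid black slab 130 mm wide, 100 mm tall and 10 mm thick with a light display face; its face is 5 mm in front of the line from hinge to top.
- red_bowl: Small red bowl, 100 mm wide, 45 mm high, loose; origin at the centre of its underside. It stands either left or right of the stand, the pink cup on the other side: the side of the bowl is the side to turn to.
- pink_cup: Pink mug, 79 mm wide, 113 mm with handle, 102 mm high, loose; origin at the centre of its underside.
There are look-alikes about, which are no part of the job. Leave any black look-alike of the red_bowl alone.

How it is judged:
By the outcome, as a careful person would: the job done as asked, in the order asked, and still so for the second after the job is handed in, with the robot touching nothing.
It also fails if it takes over 48 s, if anything falls off the work surface, if the arm or the gripper's body presses on something with over 40 N, if the wrist force passes 120 N, or if a joint passes its speed limit or range.

ROBOT

A 6-joint arm with a two-finger parallel gripper is mounted at the origin on a cart in front of the work surface, level with it; the furniture and walls round the work are solid. World frame = base frame: x ahead of the robot, y to its left, z up, the work surface at z = 0. Lengths are in m, angles in rad, forces in N, time in s.
With the tool pointing down it reaches from about 0.25 to 0.85 m from the base axis. Payload 12.5 kg.
Tool frame: the origin (TCP) lies on the mounting face of the last link; the fingertips stand 186 mm ahead of it and the grasp point (between the pads) lies 167 mm ahead of it; z points along the fingers, y is the line along which they close (so a half turn about z gives the same grasp; the last joint's range is limited). The gripper opens to 93 mm and grips with 3 to 60 N. Pads are 15 mm wide; open, the fingers measure 128 mm over their backs; the gripper's body (75 mm by 188 mm) begins 65 mm behind the grasp point.
Start: joints at [1.138, 0.351, 1.652, -0, 1.139, -0.085], TCP at [0.187, 0.517, 0.405] pointing down, gripper open.
Joint ranges: [-2.75, 2.75], [-0.79, 2.1], [0.01, 2.65], [-1.57, 4.71], [0.07, 3.14], [-2.87, 2.87]. Speed limits (rad/s): [2.22, 2.22, 2.79, 3.14, 3.14, 3.14].

INTERFACE

Orientations are given as [roll, pitch, yaw] about the fixed x, y, z axes, in that order (R = Rz(yaw) Ry(pitch) Rx(roll)).
In Python, from cell import readout, imaging, arm gives the robot as it stands. The module is installed in compiled form; this text tells all that it offers.
- The arm moves only by the shell command python3 -m pendant 'ROWS' [OPENING] [FORCE]. ROWS is JSON, a list of rows, each an object with "travel": the shift along the world's x, y, z in m, a list of three; "angular": the turn, a rotation vector about the world's x, y, z in rad, a list of three. In form: [{"travel": [tx, ty, tz], "angular": [ax, ay, az]}, ...]. A call has 1 to 5 rows; each row shifts and turns the commanded pose from where the row before left it; what a row does not reach is not made up. A row lasts 1/12 s, in which the tool goes at most 41.7 mm and 7.16 degrees, less where a joint would pass 70% of its speed; a pose out of reach is approached as far as the arm can. A call with a gripper value outside its range is refused whole. OPENING is the opening, from 0 (shut) to 1 (fully open), set as the call begins (- or left out, the last holds). The fingers move at their own pace and stop on an object; FORCE is the grip in N (left out, the last holds). Time passes only in rows, so rows that do not move let the fingers close. It gives the time, the measured TCP pose, the force, the opening and the grip force at its end, in the units of the state.
- readout.read_state(): the state, without advancing time (a new reading comes with each control period).
- imaging.get_image(name): name is "scene" or "top" or "wrist"; returns a dict with "pixels" (480x640x3 uint8, blue, green, red), "intrinsics" (3x3 intrinsics, pixels), "dist_coeffs" ([k1, k2, p1, p2, k3] as OpenCV has them; the pictures are not rectified), "extrinsics" (4x4, takes a point from camera to world coordinates); the wrist camera has in their place "tool_from_camera" (4x4, takes a point from camera to tool coordinates, whose origin is the TCP and whose axes are the flange's). Camera axes: x right, y down, z forward; pixel columns grow to the right and rows downward; lengths in m; the calibration is good to about 2 mm. A picture is of the moment at which its call begins: read the wrist's pose just before it. There is no depth.
- arm.hand_in(): hands the job in; it is judged then, once.
The state is a dict: "clock": time; "qpos": joint angles; "qd": joint speeds; "effort": joint torques, N m; "ee_pos": TCP position; "eef_rot": TCP orientation; "contact_force": force on the tool from outside, world axes, zero at the start; "torque": the same for the moment, N m; "grip_width": finger opening in m; "grasp_force": force on a finger pad.
Only numpy, scipy, OpenCV 4.12 (cv2) and the standard library are available. Lean on these libraries where they do the work, as an engineer would, in place of code of your own. Each camera call takes 0.05 s, during which the arm holds its last target. There are 200 camera calls.

## Working session

There is one attempt and no reset: what is moved stays moved. The work goes in short steps, Python scripts to look and compute and a shell command to move; the robot and the scene stay as the last step left them, time stands still between calls to the robot, and variables do not carry over. Pictures are saved under pics/ and viewed, at most 10 in all, crops included, and the job is handed in when it is done.

```bash
mkdir -p pics; cat > h.py <<'E'
import numpy as np, cv2
from cell import readout, imaging, arm
from scipy.spatial.transform import Rotation as R
def cam(name):
    s=readout.read_state(); im=imaging.get_image(name)
    if name=="wrist":
        T=np.eye(4); T[:3,:3]=R.from_euler('xyz',s['eef_rot']).as_matrix(); T[:3,3]=s['ee_pos']
        E=T@np.array(im['tool_from_camera'])
    else: E=np.array(im['extrinsics'])
    return im['pixels'],np.array(im['intrinsics']),np.array(im['dist_coeffs']),E
def at_z(K,D,E,uv,z):
    p=cv2.undistortPoints(np.array(uv,float).reshape(-1,1,2),K,D).reshape(-1,2)
    d=np.c_[p,np.ones(len(p))]@E[:3,:3].T; z=np.broadcast_to(z,len(p))
    return E[:3,3]+d*((z-E[2,3])/d[:,2])[:,None]
def proj(K,D,E,P):
    Ei=np.linalg.inv(E); return cv2.projectPoints(np.array(P,float).reshape(-1,3),cv2.Rodrigues(Ei[:3,:3])[0],Ei[:3,3],K,D)[0].reshape(-1,2)
E
python3 - <<'E'
from h import *
import pickle
d={}
for n in ("scene","top"):
    d[n]=cam(n); cv2.imwrite(f'pics/{n}0.png',d[n][0]); print(n,d[n][3].round(3).tolist(),d[n][1][0,0])
pickle.dump(d,open('c0.pkl','wb'))
s=readout.read_state(); print({k:np.round(v,3).tolist() for k,v in s.items()})
E
```

```text
scene [[0.856, -0.361, 0.37, 0.063], [-0.517, -0.615, 0.595, -0.567], [0.013, -0.701, -0.713, 0.798], [0.0, 0.0, 0.0, 1.0]] 441.10509816225317
top [[0.018, -0.998, 0.067, 0.348], [-1.0, -0.017, 0.008, 0.012], [-0.006, -0.067, -0.998, 1.287], [0.0, 0.0, 0.0, 1.0]] 581.790202068861
{'clock': 0.1, 'qpos': [1.138, 0.351, 1.652, -0.0, 1.139, -0.085], 'qd': [-0.001, 0.0, -0.003, 0.0, -0.001, -0.0], 'effort': [0.001, -49.803, -28.571, 0.07, 0.024, 0.0], 'ee_pos': [0.187, 0.517, 0.404], 'eef_rot': [-3.141, -0.0, 2.794], 'contact_force': [-0.248, -0.644, 0.147], 'torque': [-0.021, -0.008, -0.037], 'grasp_force': 0.0, 'grip_width': 0.093}
```

View pics/scene0.png

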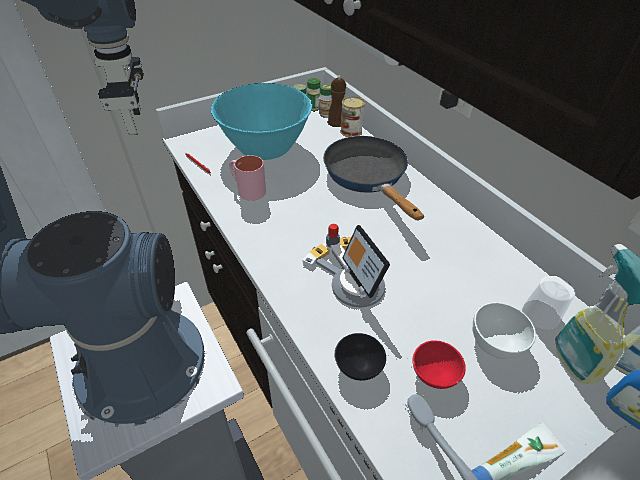

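View pics/top0.png

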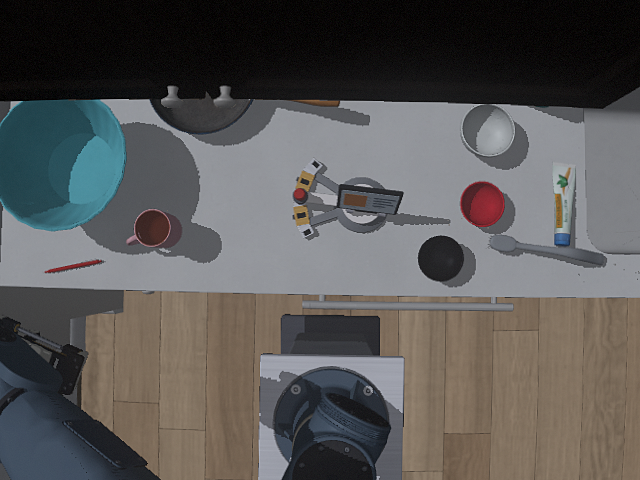

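The scene shows the stand in the middle: red knob at top (300,196) and scene (333,230), brass shoes at top (306,181) and (302,214). The red bowl is at top (483,204), on the stand's -y side, and the cup at (153,228), on the +y side. Look-alikes are the black bowl (440,258), white bowl (488,130), red pen (75,266) and teal bowl. So the swivel has to grow, taking the lever towards -x. Next is one close crop.

```bash
python3 - <<'E'
from h import *
import pickle
d=pickle.load(open('c0.pkl','rb')); p,K,D,E=d['top']
c=p[145:250,270:410]; cv2.imwrite('pics/crop1.png',cv2.resize(c,None,fx=5.6,fy=5.6,interpolation=cv2.INTER_CUBIC))
print(at_z(K,D,E,[(300,196),(365,205),(483,204),(440,258),(153,228)],[.076,0.01,.03,.03,.09]).round(3))
E
```

```text
[[ 0.494  0.071  0.076]
 [ 0.485 -0.07   0.01 ]
 [ 0.49  -0.328  0.03 ]
 [ 0.37  -0.233  0.03 ]
 [ 0.421  0.377  0.09 ]]
```

View pics/crop1.png

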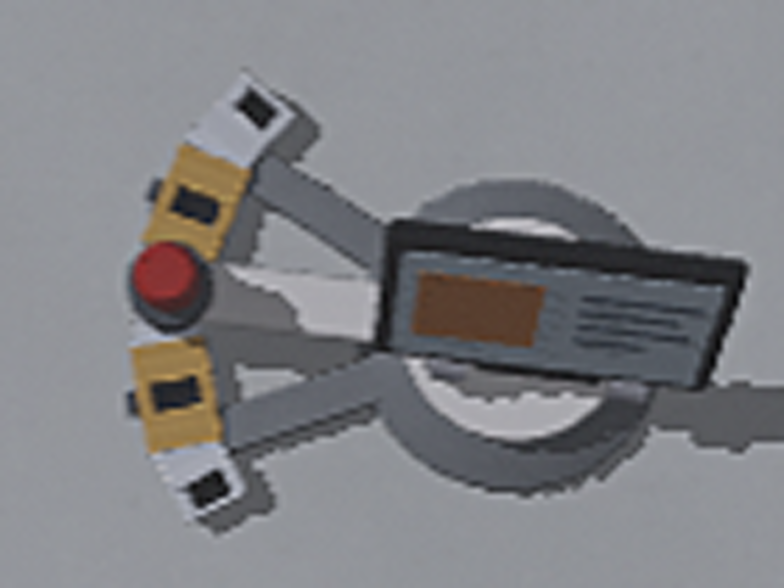

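Crop 1 shows the red knob top at (164,275) over the dark housing at (172,287). The brass slots are at (194,203) and (176,393), the last slots at (258,107) and (209,488), and the foot ring is centred near (518,335). The target is the lower (-x) brass slot.

```bash
python3 - <<'E'
from h import *
import pickle
from scipy.optimize import least_squares
d=pickle.load(open('c0.pkl','rb')); p,K,D,E=d['top']
px=np.array([(258,107),(194,203),(176,393),(209,488),(164,275)])/5.6+[270,145]
# cv2.resize half-pixel shift
px+= .5/5.6-.5
P=at_z(K,D,E,px,[.014]*4+[.076]); print(P.round(4))
def f(v):
    x,y,th,a,b=v
    an=th+np.pi/2+np.array([-.6,-a,b,.6])
    q=np.c_[x+.135*np.cos(an),y+.135*np.sin(an)]
    k=th+np.pi/2; 
    return np.r_[(q-P[:4,:2]).ravel(),np.array([x+.135*np.cos(k),y+.135*np.sin(k)])-P[4,:2]]
r=least_squares(f,[.485,-.07,0,.3,.3]); print(r.x.round(4),(r.fun*1000).round(1))
x,y,th,a,b=r.x
for s in (0,b): k=th+np.pi/2+s; print(s,x+.135*np.cos(k),y+.135*np.sin(k))
E
```

```text
[[0.5745 0.0406 0.014 ]
 [0.5358 0.0651 0.014 ]
 [0.4605 0.0706 0.014 ]
 [0.4234 0.0569 0.014 ]
 [0.4993 0.0732 0.076 ]]
[ 0.487  -0.0616 -0.1025  0.2656  0.3001] [-0.3  0.9 -0.3 -0.7 -0.   0.2 -0.8  0.1  1.5 -0.5]
0 0.5007951104504877 0.07270863385402307
0.3001048514792993 0.46047837209422116 0.0707915524826575
```

```bash
R1='x'
python3 -m pendant '[{"travel":[0.021,-0.0296,-0.004],"angular":[0,0,-0.088]},{"travel":[0.021,-0.0296,-0.004],"angular":[0,0,-0.088]},{"travel":[0.021,-0.0296,-0.004],"angular":[0,0,-0.088]},{"travel":[0.021,-0.0296,-0.004],"angular":[0,0,-0.088]},{"travel":[0.021,-0.0296,-0.004],"angular":[0,0,-0.088]}]'
python3 -m pendant '[{"travel":[0.021,-0.0296,-0.004],"angular":[0,0,-0.088]},{"travel":[0.021,-0.0296,-0.004],"angular":[0,0,-0.088]},{"travel":[0.021,-0.0296,-0.004],"angular":[0,0,-0.088]},{"travel":[0.021,-0.0296,-0.004],"angular":[0,0,-0.088]},{"travel":[0.021,-0.0296,-0.004],"angular":[0,0,-0.088]}]'
python3 -m pendant '[{"travel":[0.021,-0.0296,-0.004],"angular":[0,0,-0.088]},{"travel":[0.021,-0.0296,-0.004],"angular":[0,0,-0.088]},{"travel":[0.021,-0.0296,-0.004],"angular":[0,0,-0.088]},{"travel":[0.021,-0.0296,-0.004],"angular":[0,0,-0.088]},{"travel":[0,0,0],"angular":[0,0,-0.088]}]'
python3 -m pendant '[{"travel":[0,0,0],"angular":[0,0,0]},{"travel":[0,0,0],"angular":[0,0,0]}]'
python3 - <<'E'
from h import *
import pickle
w=cam('wrist'); pickle.dump(w,open('w1.pkl','wb')); cv2.imwrite('pics/w1.png',w[0])
s=readout.read_state(); print(s['clock'],s['ee_pos'],s['eef_rot'],s['qpos'])
x,y,th=.487,-.0616,-.1025
k=th+np.pi/2
print(proj(*w[1:],[[x+.135*np.cos(k),y+.135*np.sin(k),.076],[x+.135*np.cos(k+.3),y+.135*np.sin(k+.3),.014]]))
E
```

```text
clock: 0.52
ee_pos: [0.2929, 0.3675, 0.3844]
eef_rot: [-3.141, 0.0, 2.35]
contact_force: [0.8, 0.8, 0.8]
grip_width: 0.0927
grasp_force: 0.0
clock: 0.93
ee_pos: [0.398, 0.2194, 0.3645]
eef_rot: [-3.141, -0.0, 1.91]
contact_force: [0.7, 0.6, 0.9]
grip_width: 0.0927
grasp_force: 0.0
clock: 1.35
ee_pos: [0.4838, 0.0987, 0.348]
eef_rot: [3.141, 0.001, 1.466]
contact_force: [-0.2, 0.2, -0.1]
grip_width: 0.093
grasp_force: 0.0
clock: 1.52
ee_pos: [0.4812, 0.1027, 0.3485]
eef_rot: [-3.141, 0.0, 1.476]
contact_force: [-0.6, 0.3, 1.0]
grip_width: 0.0933
grasp_force: 0.0
1.5667 [0.48103543 0.10310483 0.34862073] [-3.14101725e+00 -1.20016556e-05  1.47722014e+00] [1.16459052e-01 3.17450478e-01 1.85566040e+00 1.59769828e-04
 9.69042036e-01 2.09944750e-01]
[[349.72433865 280.73657451]
 [302.7902522  263.5128395 ]]
```

View pics/w1.png

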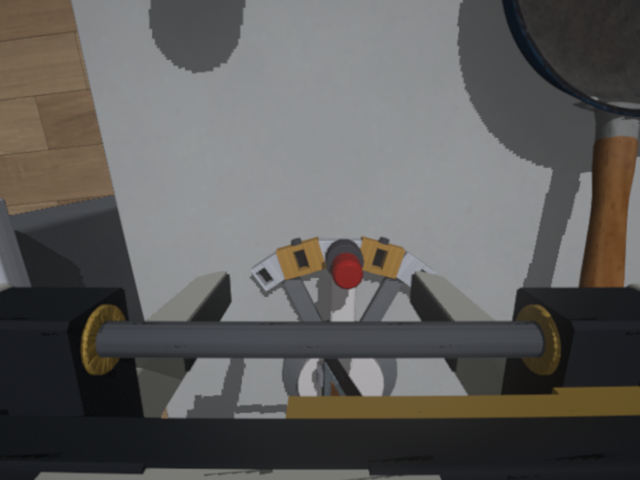

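The wrist view shows the knob top near (347,269), the target brass slot at (303,258), the other brass slot at (381,258) and a last slot at (265,275). I'll enlarge it to refine.

```bash
python3 - <<'E'
from h import *
import pickle
p=pickle.load(open('w1.pkl','rb'))[0]
cv2.imwrite('pics/crop2.png',cv2.resize(p[228:308,240:440],None,fx=4,fy=4,interpolation=cv2.INTER_CUBIC))
E
```

```text
(no output)
```

View pics/crop2.png

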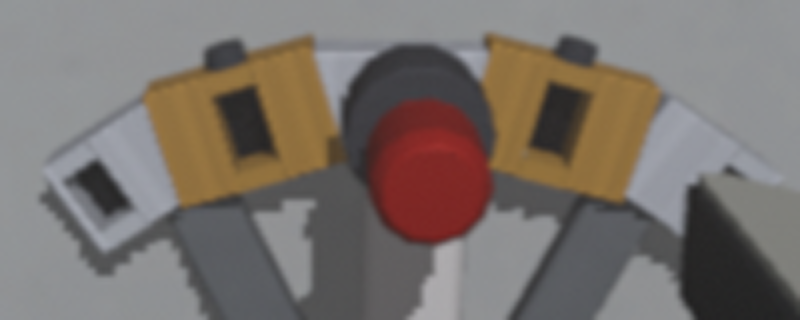

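Crop 2: slot mouths at (245,125), (560,122) and (102,192), with the knob's top face centred at (432,190).

```bash
python3 - <<'E'
from h import *
import pickle
from scipy.optimize import least_squares
_,K,D,E=pickle.load(open('w1.pkl','rb'))
px=np.array([(560,122),(245,125),(102,192),(432,190)])/4+[240,228]+.125-.5
P=at_z(K,D,E,px,[.014]*3+[.076]); print(P.round(4))
d=pickle.load(open('c0.pkl','rb')); _,K2,D2,E2=d['top']
px=np.array([(258,107),(194,203),(176,393),(209,488),(164,275)])/5.6+[270,145]+.5/5.6-.5
Q=at_z(K2,D2,E2,px,[.014]*4+[.076])
def f(v,sel):
    x,y,th,a,b=v
    an=th+np.pi/2+np.array([-.6,-a,b,.6,0])
    q=np.c_[x+.135*np.cos(an),y+.135*np.sin(an)]
    e1=(q[[1,2,3,4]]-P[:,:2]).ravel(); e2=(q-Q[:,:2]).ravel()
    return e1 if sel=='w' else e2 if sel=='t' else np.r_[e1,e2]
for sel in('w','t','all'):
    r=least_squares(f,[.485,-.07,0,.3,.3],args=(sel,)); print(sel,r.x.round(4),(r.fun*1000).round(1))
    x,y,th,a,b=r.x
    for s in (0,b): k=th+np.pi/2+s; print(s,x+.135*np.cos(k),y+.135*np.sin(k))
print(readout.read_state()['ee_pos'])
E
```

```text
[[0.5344 0.0692 0.014 ]
 [0.4592 0.0756 0.014 ]
 [0.4228 0.062  0.014 ]
 [0.4995 0.0775 0.076 ]]
w [ 0.4863 -0.0568 -0.1035  0.2609  0.3055] [ 0.   0.1  0.  -0.1 -0.8 -0.   0.7  0. ]
0 0.5002408426287548 0.07749062555987302
0.3055410960731073 0.4592028887965716 0.07546758787911798
t [ 0.487  -0.0616 -0.1025  0.2656  0.3001] [-0.3  0.9 -0.3 -0.7 -0.   0.2 -0.8  0.1  1.5 -0.5]
0 0.5007951104504877 0.07270863385402307
0.3001048514792993 0.46047837209422116 0.0707915524826575
all [ 0.4857 -0.0594 -0.1122  0.2601  0.3045] [ 0.4 -2.9  0.7 -2.5 -0.4 -2.1  1.2 -2.8 -0.7  2.2 -1.1  1.2 -0.7  2.5
 -1.   2.9  1.5  1.5]
0 0.5007722325440398 0.07471559303683406
0.3045385695443905 0.4598510692643398 0.07307547009247309
[0.48103543 0.10310483 0.34862073]
```

```bash
python3 -m pendant '[{"travel":[0.019,-0.0276,0],"angular":[0,0,-0.005]},{"travel":[0,0,-0.029],"angular":[0,0,0]},{"travel":[0,0,-0.029],"angular":[0,0,0]},{"travel":[0,0,-0.029],"angular":[0,0,0]},{"travel":[0,0,-0.029],"angular":[0,0,0]}]' 0.6
python3 -m pendant '[{"travel":[0,0,0],"angular":[0,0,0]},{"travel":[0,0,0],"angular":[0,0,0]},{"travel":[0,0,0],"angular":[0,0,0]}]' 0.6
python3 -m pendant '[{"travel":[0,0,0],"angular":[0,0,0]},{"travel":[0,0,0],"angular":[0,0,0]},{"travel":[0,0,0],"angular":[0,0,0]},{"travel":[0,0,0],"angular":[0,0,0]},{"travel":[0,0,0],"angular":[0,0,0]}]' 0 35
python3 -m pendant '[{"travel":[0,0,0],"angular":[0,0,0]},{"travel":[0,0,0],"angular":[0,0,0]},{"travel":[0,0,0],"angular":[0,0,0]},{"travel":[0,0,0],"angular":[0,0,0]},{"travel":[0,0,0],"angular":[0,0,0]}]'

```

```text
clock: 1.98
ee_pos: [0.4999, 0.076, 0.2319]
eef_rot: [3.141, -0.0, 1.473]
contact_force: [-0.2, 0.1, -0.6]
grip_width: 0.064
grasp_force: 0.0
clock: 2.23
ee_pos: [0.5008, 0.0757, 0.2342]
eef_rot: [3.14, -0.0, 1.471]
contact_force: [0.5, -0.4, 0.2]
grip_width: 0.0558
grasp_force: 0.0
clock: 2.65
ee_pos: [0.5005, 0.0751, 0.2332]
eef_rot: [3.141, -0.0, 1.469]
contact_force: [0.1, 0.7, -0.3]
grip_width: 0.027
grasp_force: 0.0
clock: 3.07
ee_pos: [0.5006, 0.0751, 0.233]
eef_rot: [3.141, -0.0, 1.469]
contact_force: [-0.7, 0.5, 5.4]
grip_width: 0.0242
grasp_force: 35.0
```

```bash
python3 -m pendant '[{"travel":[0,0,0.004],"angular":[0,0,0]},{"travel":[0,0,0.004],"angular":[0,0,0]},{"travel":[0,0,0.003],"angular":[0,0,0]},{"travel":[0,0,0.003],"angular":[0,0,0]},{"travel":[0,0,0],"angular":[0,0,0]}]'
python3 -m pendant '[{"travel":[0,0,0],"angular":[0,0,0]},{"travel":[0,0,0],"angular":[0,0,0]}]'

```

```text
clock: 3.48
ee_pos: [0.5003, 0.0751, 0.2469]
eef_rot: [-3.141, 0.0, 1.469]
contact_force: [-0.0, 0.2, -9.3]
grip_width: 0.0241
grasp_force: 35.0
clock: 3.65
ee_pos: [0.5003, 0.075, 0.2465]
eef_rot: [-3.141, 0.0, 1.469]
contact_force: [0.1, 0.8, -7.8]
grip_width: 0.0241
grasp_force: 35.0
```

```bash
python3 -m pendant '[{"travel":[-0.0041,0.0004,0],"angular":[0,0,0.0303]},{"travel":[-0.0041,0.0003,0],"angular":[0,0,0.0303]},{"travel":[-0.0041,0.0001,0],"angular":[0,0,0.0303]},{"travel":[-0.0041,0,0],"angular":[0,0,0.0303]},{"travel":[-0.0041,-0.0001,0],"angular":[0,0,0.0303]}]'
python3 -m pendant '[{"travel":[-0.0041,-0.0002,0],"angular":[0,0,0.0303]},{"travel":[-0.0041,-0.0004,0],"angular":[0,0,0.0303]},{"travel":[-0.0041,-0.0005,0],"angular":[0,0,0.0303]},{"travel":[-0.004,-0.0007,0],"angular":[0,0,0.0303]},{"travel":[-0.004,-0.0007,0],"angular":[0,0,0.0303]}]'
python3 -m pendant '[{"travel":[0,0,0],"angular":[0,0,0]},{"travel":[0,0,0],"angular":[0,0,0]},{"travel":[0,0,0],"angular":[0,0,0]}]'
python3 - <<'E'
from h import *
d=cam('top'); p=d[0]
cv2.imwrite('pics/crop3.png',cv2.resize(p[145:250,270:410],None,fx=5.6,fy=5.6,interpolation=cv2.INTER_CUBIC))
E
```

```text
clock: 4.07
ee_pos: [0.4797, 0.0757, 0.2466]
eef_rot: [-3.141, 0.0, 1.622]
contact_force: [1.4, 0.4, -8.5]
grip_width: 0.0239
grasp_force: 35.0
clock: 4.48
ee_pos: [0.4595, 0.0732, 0.2466]
eef_rot: [3.142, 0.0, 1.773]
contact_force: [0.9, -0.5, -9.7]
grip_width: 0.0241
grasp_force: 35.0
clock: 4.73
ee_pos: [0.4597, 0.0732, 0.2467]
eef_rot: [-3.141, 0.0, 1.771]
contact_force: [0.2, -1.1, -8.0]
grip_width: 0.0239
grasp_force: 35.0
```

View pics/crop3.png

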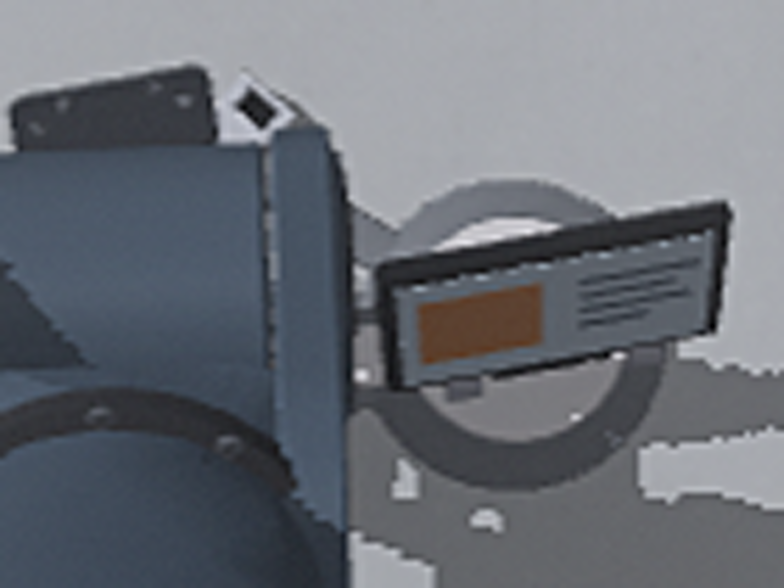

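The head has swung: the screen edge is now tilted the other way. Next I lower the pin gently and watch the vertical force.

```bash
python3 -m pendant '[{"travel":[0,0,-0.002],"angular":[0,0,0]},{"travel":[0,0,-0.002],"angular":[0,0,0]},{"travel":[0,0,-0.001],"angular":[0,0,0]},{"travel":[0,0,0],"angular":[0,0,0]}]'
python3 -m pendant '[{"travel":[0,0,-0.001],"angular":[0,0,0]},{"travel":[0,0,0],"angular":[0,0,0]},{"travel":[0,0,0],"angular":[0,0,0]}]'

```

```text
clock: 5.12
ee_pos: [0.4597, 0.0733, 0.2416]
eef_rot: [3.141, 0.0, 1.772]
contact_force: [1.3, -0.8, -7.0]
grip_width: 0.0238
grasp_force: 35.0
clock: 5.37
ee_pos: [0.4597, 0.0733, 0.2408]
eef_rot: [3.141, 0.0, 1.772]
contact_force: [0.7, -1.4, -7.0]
grip_width: 0.024
grasp_force: 35.0
```

```bash
python3 -m pendant '[{"travel":[0,0,-0.002],"angular":[0,0,0]},{"travel":[0,0,-0.001],"angular":[0,0,0]},{"travel":[0,0,-0.001],"angular":[0,0,0]},{"travel":[0,0,0],"angular":[0,0,0]},{"travel":[0,0,0],"angular":[0,0,0]}]'
python3 -m pendant '[{"travel":[0,0,-0.002],"angular":[0,0,0]},{"travel":[0,0,-0.001],"angular":[0,0,0]},{"travel":[0,0,0],"angular":[0,0,0]},{"travel":[0,0,0],"angular":[0,0,0]}]'

```

```text
clock: 5.78
ee_pos: [0.4597, 0.0733, 0.2367]
eef_rot: [3.141, 0.0, 1.772]
contact_force: [1.1, -1.6, -5.7]
grip_width: 0.0239
grasp_force: 35.0
clock: 6.12
ee_pos: [0.4597, 0.0733, 0.2337]
eef_rot: [3.142, 0.0, 1.772]
contact_force: [1.1, -2.0, -4.2]
grip_width: 0.0241
grasp_force: 35.0
```

Still spring-loaded 9 mm below the arc, so the pin is in the slot. I release it, rise, and turn the tool to stand in front of the screen.

```bash
python3 -m pendant '[{"travel":[0,0,0],"angular":[0,0,0]},{"travel":[0,0,0],"angular":[0,0,0]},{"travel":[0,0,0],"angular":[0,0,0]},{"travel":[0,0,0],"angular":[0,0,0]},{"travel":[0,0,0],"angular":[0,0,0]}]' 0.6
python3 -m pendant '[{"travel":[0,0,0.02],"angular":[0,0,0]},{"travel":[0,0,0.035],"angular":[0,0,0]},{"travel":[0,0,0.035],"angular":[0,0,0]},{"travel":[0,0,0.035],"angular":[0,0,0]},{"travel":[0,0,0.02],"angular":[0,0,0]}]'
python3 -m pendant '[{"travel":[-0.004,-0.011,0],"angular":[0,0,-0.12]},{"travel":[-0.004,-0.011,0],"angular":[0,0,-0.12]},{"travel":[-0.004,-0.011,0],"angular":[0,0,-0.12]},{"travel":[-0.004,-0.011,0],"angular":[0,0,-0.12]},{"travel":[-0.004,-0.011,0],"angular":[0,0,-0.12]}]' 0 10
python3 -m pendant '[{"travel":[-0.004,-0.011,0],"angular":[0,0,-0.12]},{"travel":[-0.004,-0.011,0],"angular":[0,0,-0.12]},{"travel":[-0.004,-0.011,0],"angular":[0,0,-0.12]},{"travel":[-0.004,-0.011,0],"angular":[0,0,-0.12]},{"travel":[-0.004,-0.011,0],"angular":[0,0,-0.12]}]'
python3 -m pendant '[{"travel":[-0.004,-0.011,0],"angular":[0,0,-0.12]},{"travel":[-0.004,-0.011,0],"angular":[0,0,-0.12]},{"travel":[-0.004,-0.01,0],"angular":[0,0,-0.12]},{"travel":[0,0,0],"angular":[0,0,-0.016]},{"travel":[0,0,0],"angular":[0,0,0]}]'
python3 - <<'E'
from h import *
import pickle
d={n:cam(n) for n in('scene','top','wrist')}; pickle.dump(d,open('c4.pkl','wb'))
a=cv2.resize(d['scene'][0][200:320,290:410],(600,600),interpolation=cv2.INTER_CUBIC)
b=cv2.resize(d['top'][0][150:270,270:310],(200,600),interpolation=cv2.INTER_CUBIC)
cv2.imwrite('pics/c4.png',np.hstack([a,b])); print(readout.read_state()['ee_pos'],readout.read_state()['eef_rot'])
E
```

```text
clock: 6.53
ee_pos: [0.4597, 0.0733, 0.2339]
eef_rot: [3.141, -0.0, 1.772]
contact_force: [-0.5, 0.2, -0.7]
grip_width: 0.0522
grasp_force: 0.0
clock: 6.95
ee_pos: [0.4597, 0.0733, 0.3823]
eef_rot: [3.138, 0.0, 1.772]
contact_force: [1.5, -0.3, 0.8]
grip_width: 0.0559
grasp_force: 0.0
clock: 7.37
ee_pos: [0.4393, 0.0178, 0.3788]
eef_rot: [3.141, -0.0, 1.166]
contact_force: [-0.7, -0.6, -0.0]
grip_width: 0.0269
grasp_force: 0.0
clock: 7.78
ee_pos: [0.4193, -0.0372, 0.3788]
eef_rot: [3.142, -0.0, 0.566]
contact_force: [-1.5, -0.3, 0.0]
grip_width: 0.0004
grasp_force: 0.0
clock: 8.2
ee_pos: [0.4076, -0.0688, 0.3788]
eef_rot: [-3.142, -0.0, 0.197]
contact_force: [-0.5, 0.4, 0.3]
grip_width: 0.0002
grasp_force: 0.0
[ 0.4077867  -0.06829529  0.37877552] [-3.14154681e+00 -1.54032729e-04  1.99211629e-01]
```

View pics/c4.png

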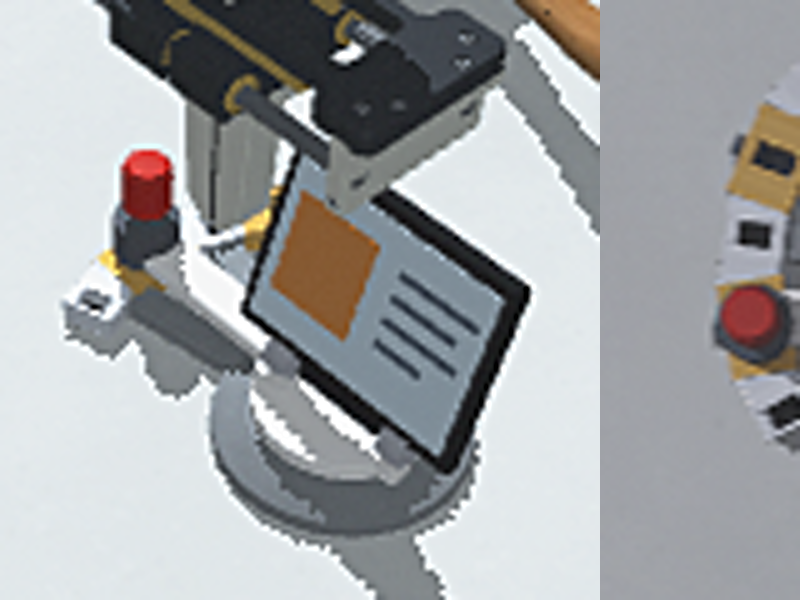

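The knob stands over the target shoe (top inset (752,315)), one stop from the middle slot (755,233). In the scene crop the knob top is at (147,157), and the screen's right edge runs from (447,470) to (528,292). I'll check the pin height and the lean.

```bash
cat > fit.py <<'E'
from h import *
def corners(piv,a,th,r=0.065):
    X=np.array([np.cos(a),np.sin(a),0]);Y=np.array([-np.sin(a),np.cos(a),0]);Z=np.array([0,0,1])
    h=np.array([*piv,0])-.016*X+.045*Z
    zz=np.sin(th)*X+np.cos(th)*Z; xx=np.cos(th)*X-np.sin(th)*Z
    return np.array([h+sy*r*Y+s*zz-.005*xx for sy,s in((-1,.004),(-1,.104),(1,.004),(1,.104))])
E
python3 - <<'E'
from fit import *
import pickle
d=pickle.load(open('c4.pkl','rb')); _,K,D,E=d['scene']
f=lambda q:((q-[290,200]+.5)*5).round(0).tolist()
for z in(.076,.078,.08,.086): print(z,f(proj(K,D,E,[.4597,.0733,z])))
for piv in((.486,-.059),):
  for th in(.1,.2,.3,.4): print(th,f(proj(K,D,E,corners(piv,.196,th))))
E
```

```text
0.076 [[145.0, 164.0]]
0.078 [[145.0, 161.0]]
0.08 [[145.0, 158.0]]
0.086 [[145.0, 149.0]]
0.1 [[421.0, 471.0], [464.0, 303.0], [213.0, 305.0], [238.0, 137.0]]
0.2 [[422.0, 470.0], [481.0, 292.0], [214.0, 304.0], [255.0, 128.0]]
0.3 [[423.0, 469.0], [497.0, 284.0], [215.0, 303.0], [272.0, 121.0]]
0.4 [[424.0, 468.0], [512.0, 277.0], [216.0, 302.0], [287.0, 116.0]]
```

```bash
python3 - <<'E'
from fit import *
import pickle
d=pickle.load(open('c4.pkl','rb')); 
f=lambda q:((q-[290,200]+.5)*5).round(0).tolist()
g=lambda q:((q-[270,145]+.5)*5.6).round(0).tolist()
_,K,D,E=d['scene'];_,K2,D2,E2=d['top']
for piv in((.486,-.059),(.487,-.067),(.49,-.067)):
  print(piv,f(proj(K,D,E,[*piv,.01])),g(proj(K2,D2,E2,[*piv,.01])))
  for th in(.2,.35): print(th,f(proj(K,D,E,corners(piv,.196,th))),g(proj(K2,D2,E2,corners(piv,.196,th))))
p=cv2.resize(d['top'][0][180:240,325:415],None,fx=8,fy=8,interpolation=cv2.INTER_CUBIC)
q=cv2.resize(d['wrist'][0],(640,480))
cv2.imwrite('pics/c5.png',p); cv2.imwrite('pics/w5.png',q)
E
```

```text
(0.486, -0.059) [[339.0, 418.0]] [[507.0, 336.0]]
0.2 [[422.0, 470.0], [481.0, 292.0], [214.0, 304.0], [255.0, 128.0]] [[690.0, 346.0], [711.0, 262.0], [355.0, 406.0], [348.0, 327.0]]
0.35 [[424.0, 468.0], [505.0, 280.0], [215.0, 302.0], [280.0, 118.0]] [[689.0, 344.0], [701.0, 222.0], [355.0, 404.0], [340.0, 286.0]]
(0.487, -0.067) [[351.0, 429.0]] [[527.0, 333.0]]
0.2 [[435.0, 482.0], [495.0, 304.0], [225.0, 314.0], [267.0, 138.0]] [[711.0, 344.0], [733.0, 260.0], [376.0, 404.0], [371.0, 325.0]]
0.35 [[437.0, 480.0], [519.0, 292.0], [227.0, 312.0], [292.0, 128.0]] [[710.0, 342.0], [724.0, 219.0], [376.0, 402.0], [363.0, 284.0]]
(0.49, -0.067) [[356.0, 426.0]] [[527.0, 326.0]]
0.2 [[441.0, 479.0], [501.0, 301.0], [231.0, 312.0], [273.0, 136.0]] [[711.0, 336.0], [733.0, 251.0], [376.0, 396.0], [371.0, 316.0]]
0.35 [[442.0, 477.0], [524.0, 289.0], [232.0, 310.0], [297.0, 126.0]] [[710.0, 334.0], [724.0, 211.0], [376.0, 394.0], [363.0, 275.0]]
```

View pics/w5.png

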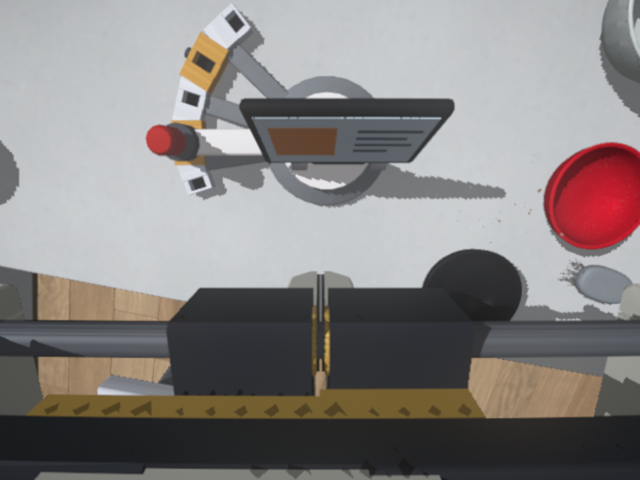

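The wrist view shows the screen aligned with the tool. Its top edge front corners are at about (249,118) and (441,118), back corners at (243,100) and (452,100), and front bottom corners at (271,162) and (409,162). Slots are at (202,60), (190,98), (198,183) and (234,22). I'll fit the pose in this view.

```bash
python3 - <<'E'
from fit import *
import pickle
from scipy.optimize import least_squares
_,K,D,E=pickle.load(open('c4.pkl','rb'))['wrist']
obs=np.array([(409,162),(441,118),(271,162),(249,118),(452,100),(243,100),(202,60),(190,98),(198,183),(234,22)],float)
def pts(v):
    x,y,a,th,st,na=v
    c=corners((x,y),a,th); n=np.array([np.cos(th)*np.cos(a),np.cos(th)*np.sin(a),-np.sin(th)])*.01
    an=st+np.pi/2+np.array([-na,0,.6,-.6])
    q=np.c_[x+.135*np.cos(an),y+.135*np.sin(an),np.full(4,.014)]
    return np.r_[c,c[[1,3]]+n,q]
r=least_squares(lambda v:(proj(K,D,E,pts(v))-obs).ravel(),[.486,-.059,.196,.25,-.11,.27],loss='soft_l1')
print(r.x.round(4)); print((proj(K,D,E,pts(r.x))-obs).round(1).tolist())
E
```

```text
[ 0.4893 -0.0638  0.2004  0.2741 -0.0839  0.2703]
[[-0.5, -0.5], [10.7, -0.6], [-10.3, -0.5], [-17.8, -0.6], [-0.6, 0.7], [-11.6, 0.7], [7.7, 0.6], [6.6, 0.8], [6.5, 0.8], [5.3, -1.7]]
```

View pics/c5.png

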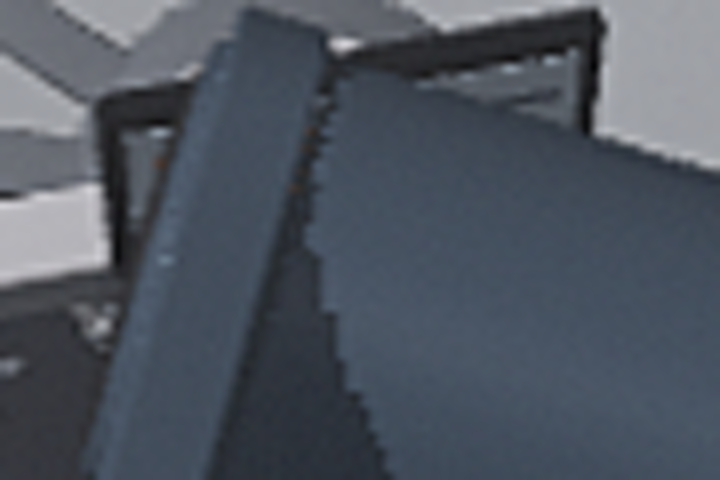

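Along the push direction the fit is good (about 1 px): lean about 0.27, pivot at 0.466 m. The closed fingertips go down in front of the screen and push slowly to a first stop near 0.65 rad.

```bash
python3 -m pendant '[{"travel":[0.0018,-0.009,-0.0228],"angular":[0,0,0]},{"travel":[0,0,-0.035],"angular":[0,0,0]},{"travel":[0,0,-0.035],"angular":[0,0,0]},{"travel":[0.0163,0.0033,0],"angular":[0,0,0]},{"travel":[0.0163,0.0033,0],"angular":[0,0,0]}]'
python3 -m pendant '[{"travel":[0.0143,0.0029,0],"angular":[0,0,0]},{"travel":[0.0041,0.0008,0],"angular":[0,0,0]},{"travel":[0.0041,0.0008,0],"angular":[0,0,0]},{"travel":[0.0041,0.0008,0],"angular":[0,0,0]},{"travel":[0,0,0],"angular":[0,0,0]}]'
python3 -m pendant '[{"travel":[0.0041,0.0008,0],"angular":[0,0,0]},{"travel":[0.0041,0.0008,0],"angular":[0,0,0]},{"travel":[0.0041,0.0008,0],"angular":[0,0,0]},{"travel":[0.0041,0.0008,0],"angular":[0,0,0]}]'
python3 -m pendant '[{"travel":[0.0041,0.0008,0],"angular":[0,0,0]},{"travel":[0.0041,0.0008,0],"angular":[0,0,0]},{"travel":[0.0041,0.0008,0],"angular":[0,0,0]},{"travel":[0,0,0],"angular":[0,0,0]}]'
python3 - <<'E'
from h import *
import pickle
d={n:cam(n) for n in('scene','wrist')}; pickle.dump(d,open('c6.pkl','wb'))
a=cv2.resize(d['scene'][0][200:320,290:410],(480,480),interpolation=cv2.INTER_CUBIC)
cv2.imwrite('pics/c6.png',a)
E
```

```text
clock: 8.77
ee_pos: [0.4419, -0.0705, 0.2841]
eef_rot: [-3.14, 0.004, 0.198]
contact_force: [0.9, 0.4, 0.3]
grip_width: 0.0002
grasp_force: 0.0
clock: 9.18
ee_pos: [0.4688, -0.0657, 0.286]
eef_rot: [3.142, -0.0, 0.197]
contact_force: [0.9, -0.0, 0.3]
grip_width: 0.0008
grasp_force: 0.0
clock: 9.52
ee_pos: [0.485, -0.0626, 0.2858]
eef_rot: [-3.141, 0.001, 0.196]
contact_force: [-3.2, -0.4, -0.2]
grip_width: 0.0001
grasp_force: 1.1
clock: 9.85
ee_pos: [0.4981, -0.0601, 0.286]
eef_rot: [3.141, -0.001, 0.196]
contact_force: [-0.1, 0.2, 0.2]
grip_width: 0.0003
grasp_force: 0.2
```

View pics/c6.png

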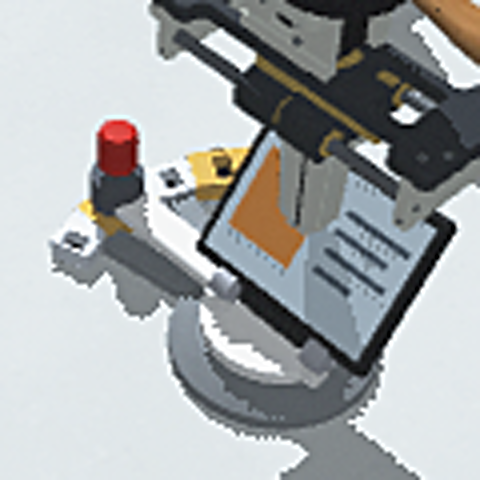

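Crop: the right edge of the leaning screen runs (360,372)→(455,228), with the fingers on the face. Ten pictures are used up, so I check from here by numbers: return to the earlier viewing pose and compare the wrist image rows.

```bash
python3 -m pendant '[{"travel":[-0.0294,-0.0059,0],"angular":[0,0,0]},{"travel":[-0.0294,-0.0059,0],"angular":[0,0,0]},{"travel":[-0.0301,0.0035,0.0228],"angular":[0,0,0]},{"travel":[0,0,0.035],"angular":[0,0,0]},{"travel":[0,0,0.035],"angular":[0,0,0]}]'
python3 -m pendant '[{"travel":[0,0,0],"angular":[0,0,0]},{"travel":[0,0,0],"angular":[0,0,0]}]'
cat > prof.py <<'E'
from h import *
import pickle
def show(f):
    p=pickle.load(open(f,'rb'))['wrist'][0]; g=cv2.GaussianBlur(cv2.cvtColor(p,cv2.COLOR_BGR2GRAY),(3,3),0).astype(int)
    for u in (300,340,400,420):
        s=g[40:190,u]; dd=np.diff(s); 
        print(f,u,[(int(i+40.5),int(dd[i])) for i in range(1,len(dd)-1) if abs(dd[i])>14 and abs(dd[i])>=abs(dd[i-1]) and abs(dd[i])>abs(dd[i+1])])
E
python3 - <<'E'
from prof import *
d={n:cam(n) for n in('scene','wrist')}; pickle.dump(d,open('c7.pkl','wb'))
s=readout.read_state();print(s['ee_pos'],s['eef_rot'])
show('c4.pkl');show('c7.pkl')
# scene edge vectors
_,K,D,E=d['scene']
from fit import corners
for th in np.arange(.2,.95,.1):
    q=proj(K,D,E,corners((.489,-.064),.2,th)); print(round(th,2),(q[1]-q[0]).round(1))
E
```

```text
clock: 10.37
ee_pos: [0.4069, -0.0684, 0.3795]
eef_rot: [-3.141, 0.002, 0.195]
contact_force: [1.8, -0.4, 0.8]
grip_width: 0.0008
grasp_force: 0.0
clock: 10.53
ee_pos: [0.4086, -0.0686, 0.3804]
eef_rot: [3.139, -0.004, 0.196]
contact_force: [0.1, -0.4, -0.1]
grip_width: 0.0004
grasp_force: 0.0
[ 0.40821989 -0.06847759  0.37820159] [-3.14140694e+00  2.50982881e-04  1.95790596e-01]
c4.pkl 300 [(81, -18), (97, -27), (116, 38), (118, -18), (170, 15), (175, 37), (180, -33)]
c4.pkl 340 [(77, -25), (93, 35), (97, -57), (116, 42), (118, -22), (161, -15), (163, 27), (183, 31), (186, -51)]
c4.pkl 400 [(97, -46), (116, 35), (162, 44), (169, -17)]
c4.pkl 420 [(98, -47), (116, 40), (119, -19), (151, 34), (175, -25)]
c7.pkl 300 [(54, -44), (72, 36), (157, -24), (160, 37), (172, 43), (182, -35)]
c7.pkl 340 [(54, -44), (72, 37), (157, -27), (165, 30), (173, 34), (187, -50)]
c7.pkl 400 [(54, -46), (72, 32), (96, -20), (101, 20), (110, -20), (114, 15), (122, -20), (126, 17), (157, -25), (160, 24)]
c7.pkl 420 [(54, -47), (72, 30), (133, 20), (151, -25), (184, 28)]
0.2 [ 11.8 -35.5]
0.3 [ 14.9 -37.1]
0.4 [ 17.7 -38.2]
0.5 [ 20.2 -38.9]
0.6 [ 22.6 -39.1]
0.7 [ 24.6 -39. ]
0.8 [ 26.4 -38.4]
0.9 [ 27.8 -37.5]
```

```bash
cat > lean.py <<'E'
from fit import *
import pickle
from scipy.optimize import least_squares
def rows(c,p,th,a=.1985):
    _,K,D,E=c; piv=np.array([np.cos(a),np.sin(a)])*p+np.array([-np.sin(a),np.cos(a)])*-.158
    q=corners(piv,a,th,.03); n=np.array([np.cos(th)*np.cos(a),np.cos(th)*np.sin(a),-np.sin(th)])*.01
    f=proj(K,D,E,[q[[0,2]].mean(0),q[[1,3]].mean(0)+n,q[[1,3]].mean(0)]); return f[:,1]
E
python3 - <<'E'
from lean import *
A=pickle.load(open('c4.pkl','rb'))['wrist'];B=pickle.load(open('c7.pkl','rb'))['wrist']
o=np.array([162.5,97.5,160.5,54.5])
r=least_squares(lambda v:np.r_[rows(A,v[0],v[1])[:2],rows(B,v[0],v[2])[:2]]-o,[.466,.3,.65])
print(r.x,r.fun,rows(A,*r.x[:2]),rows(B,r.x[0],r.x[2]))
for p in(.463,.466,.469):
    r=least_squares(lambda v:np.r_[rows(A,p,v[0])[1],rows(B,p,v[1])[1]]-o[[1,3]],[.3,.65]);print(p,r.x,rows(B,p,r.x[1])[0])
E
```

```text
[0.46644837 0.29815714 0.61001101] [-0.49513563  0.01809898  0.51362463 -0.03180745] [162.00486437  97.51809898 113.97893296] [161.01362463  54.46819255  66.45197112]
0.463 [0.33594295 0.66422977] 164.64440076211432
0.466 [0.3031197  0.61659717] 161.49020753174548
0.469 [0.27088036 0.5717875 ] 158.2999998827533
```

```bash
python3 -m pendant '[{"travel":[0.0018,-0.009,-0.0228],"angular":[0,0,0]},{"travel":[0,0,-0.035],"angular":[0,0,0]},{"travel":[0,0,-0.035],"angular":[0,0,0]},{"travel":[0.0294,0.0059,0],"angular":[0,0,0]},{"travel":[0.0294,0.0059,0],"angular":[0,0,0]}]'
python3 -m pendant '[{"travel":[0.0132,0.0026,0],"angular":[0,0,0]},{"travel":[0.0092,0.0018,0],"angular":[0,0,0]},{"travel":[0.0041,0.0008,0],"angular":[0,0,0]},{"travel":[0,0,0],"angular":[0,0,0]}]'
python3 -m pendant '[{"travel":[0.0041,0.0008,0],"angular":[0,0,0]},{"travel":[0.0041,0.0008,0],"angular":[0,0,0]},{"travel":[0.002,0.0004,0],"angular":[0,0,0]},{"travel":[0,0,0],"angular":[0,0,0]},{"travel":[0,0,0],"angular":[0,0,0]}]'
python3 -m pendant '[{"travel":[-0.03,-0.006,0],"angular":[0,0,0]},{"travel":[-0.03,-0.006,0],"angular":[0,0,0]},{"travel":[-0.037,0.002,0.0228],"angular":[0,0,0]},{"travel":[0,0,0.035],"angular":[0,0,0]},{"travel":[0,0,0.035],"angular":[0,0,0]}]'
python3 -m pendant '[{"travel":[0,0,0],"angular":[0,0,0]},{"travel":[0,0,0],"angular":[0,0,0]},{"travel":[0,0,0],"angular":[0,0,0]}]'
python3 - <<'E'
from prof import *
d={n:cam(n) for n in('scene','wrist')}; pickle.dump(d,open('c8.pkl','wb'))
show('c8.pkl')
E
python3 -m pendant '[{"travel":[-0.015,0.038,0],"angular":[0,0,0]},{"travel":[-0.015,0.038,0],"angular":[0,0,0]},{"travel":[-0.015,0.038,0],"angular":[0,0,0]},{"travel":[-0.015,0.038,0],"angular":[0,0,0]},{"travel":[-0.015,0.038,0],"angular":[0,0,0]}]'
python3 -m pendant '[{"travel":[-0.015,0.038,0],"angular":[0,0,0]},{"travel":[-0.015,0.038,0],"angular":[0,0,0]},{"travel":[-0.015,0.038,0],"angular":[0,0,0]},{"travel":[0,0,0],"angular":[0,0,0]},{"travel":[0,0,0],"angular":[0,0,0]}]'
python3 - <<'E'
from lean import *
d={n:cam(n) for n in('scene','top')}; pickle.dump(d,open('c9.pkl','wb'))
E
```

```text
clock: 11.05
ee_pos: [0.4683, -0.0655, 0.2825]
eef_rot: [-3.139, 0.007, 0.195]
contact_force: [-0.2, -0.0, 0.5]
grip_width: 0.0005
grasp_force: 0.0
clock: 11.38
ee_pos: [0.4955, -0.0604, 0.2851]
eef_rot: [-3.141, 0.001, 0.196]
contact_force: [-0.6, -0.7, 0.2]
grip_width: 0.0005
grasp_force: 0.0
clock: 11.8
ee_pos: [0.5056, -0.0586, 0.286]
eef_rot: [3.142, -0.0, 0.196]
contact_force: [-0.8, -0.6, -0.3]
grip_width: 0.0004
grasp_force: 0.3
clock: 12.22
ee_pos: [0.4084, -0.0685, 0.3783]
eef_rot: [-3.14, 0.002, 0.195]
contact_force: [1.3, -0.6, 0.6]
grip_width: 0.0002
grasp_force: 0.0
clock: 12.47
ee_pos: [0.41, -0.0686, 0.3774]
eef_rot: [3.142, -0.0, 0.196]
contact_force: [0.8, 0.5, -0.4]
grip_width: 0.0004
grasp_force: 0.0
c8.pkl 300 [(46, -46), (64, 31), (85, -16), (157, -26), (160, 39), (172, 41), (183, -33)]
c8.pkl 340 [(46, -45), (64, 36), (157, -28), (166, 31), (174, 33)]
c8.pkl 400 [(46, -50), (64, 40), (90, -22), (95, 21), (104, -22), (109, 22), (118, -22), (122, 21), (157, -29), (160, 25)]
c8.pkl 420 [(46, -51), (64, 39), (134, 18), (143, -23), (184, 26)]
clock: 12.98
ee_pos: [0.3341, 0.1227, 0.3769]
eef_rot: [-3.142, 0.002, 0.195]
contact_force: [1.3, -0.2, 0.5]
grip_width: 0.0006
grasp_force: 0.0
clock: 13.4
ee_pos: [0.2893, 0.2368, 0.3768]
eef_rot: [3.141, 0.002, 0.201]
contact_force: [0.6, 0.3, 0.5]
grip_width: 0.0006
grasp_force: 0.0
```

```bash
cat > sil.py <<'E'
from fit import *
import pickle
from scipy.optimize import differential_evolution
from scipy.ndimage import map_coordinates
def box(piv,a,th):
    c=corners(piv,a,th); n=np.array([np.cos(th)*np.cos(a),np.cos(th)*np.sin(a),-np.sin(th)])*.01
    return np.r_[c,c+n]
def fitview(c,lo=.2,hi=1.1):
    p,K,D,E=c; g=cv2.GaussianBlur(p,(3,3),0).astype(float)
    G=np.max([np.hypot(cv2.Sobel(g[...,i],-1,1,0),cv2.Sobel(g[...,i],-1,0,1)) for i in range(3)],axis=0); G=cv2.GaussianBlur(np.minimum(G,250),(3,3),0)
    def cost(v):
        h=cv2.convexHull(proj(K,D,E,box((.488+v[0],-.063+v[1]),.1985+v[3],v[2])).astype(np.float32)).reshape(-1,2)
        t=np.linspace(0.03,.97,60)[:,None]; P=np.vstack([h[i]*(1-t)+h[(i+1)%len(h)]*t for i in range(len(h)) if np.linalg.norm(h[i]-h[(i+1)%len(h)])>12])
        return -map_coordinates(G,[P[:,1],P[:,0]],order=1).mean()
    return differential_evolution(cost,[(-.008,.008),(-.008,.008),(lo,hi),(-.03,.03)],seed=0,maxiter=150,popsize=20)
E
python3 - <<'E'
from sil import *
from lean import rows
from scipy.optimize import least_squares
def go(f,n):
    r=fitview(pickle.load(open(f,'rb'))[n]); print(f,n,r.x.round(4),round(r.fun,1))
go('c9.pkl','scene');go('c9.pkl','top');go('c8.pkl','wrist');go('c7.pkl','wrist');go('c4.pkl','wrist')
B=pickle.load(open('c8.pkl','rb'))['wrist']
for p in(.4645,.4664,.468): print(p,least_squares(lambda v:rows(B,p,v[0])[1]-46.5,[.7]).x)
E
```

```text
c9.pkl scene [ 0.0013 -0.0058  0.7429 -0.0232] -208.3
c9.pkl top [ 0.0072 -0.0063  0.6198  0.0034] -207.0
c8.pkl wrist [ 0.0046  0.0008  0.619  -0.0012] -166.5
c7.pkl wrist [-0.0028 -0.0025  0.6663 -0.0008] -152.9
c4.pkl wrist [-0.0004 -0.0023  0.3126  0.0075] -146.3
0.4645 [0.72479882]
0.4664 [0.69073249]
0.468 [0.66342419]
```

```bash
cat > joint.py <<'E'
from sil import *
def prep(c):
    p,K,D,E=c; g=cv2.GaussianBlur(p,(3,3),0).astype(float)
    G=np.max([np.hypot(cv2.Sobel(g[...,i],-1,1,0),cv2.Sobel(g[...,i],-1,0,1)) for i in range(3)],axis=0)
    return cv2.GaussianBlur(np.minimum(G,250),(3,3),0),K,D,E
t=np.linspace(0.03,.97,50)[:,None]
def sc(V,piv,a,th):
    G,K,D,E=V
    h=cv2.convexHull(proj(K,D,E,box(piv,a,th)).astype(np.float32)).reshape(-1,2)
    P=np.vstack([h[i]*(1-t)+h[(i+1)%len(h)]*t for i in range(len(h)) if np.linalg.norm(h[i]-h[(i+1)%len(h)])>12])
    return map_coordinates(G,[P[:,1],P[:,0]],order=1).mean()
def joint(cs,m=.004):
    Vs=[prep(c) for c in cs]; n=len(Vs)
    f=lambda v:-sum(sc(V,(.488+v[2]+v[4+2*i],-.063+v[3]+v[5+2*i]),.1985+v[1],v[0]) for i,V in enumerate(Vs))+ 4*sum((np.array(v[4:])/.002)**2)
    return differential_evolution(f,[(.4,1.),(-.03,.03)]+[(-.006,.006)]*2+[(-m,m)]*(2*n),seed=1,maxiter=120,popsize=10)
if __name__=='__main__':
    c9=pickle.load(open('c9.pkl','rb')); c8=pickle.load(open('c8.pkl','rb'))
    r=joint([c9['scene'],c9['top'],c8['wrist']]); print(r.x.round(4),r.fun)
    r2=joint([c9['scene'],c9['top']]); print(r2.x.round(4),r2.fun)
    # profile over theta
    Vs=[prep(c) for c in (c9['scene'],c9['top'],c8['wrist'])]
    for th in np.arange(.58,.86,.03):
        print(round(th,2),[max(sc(V,(.488+x,-.063+y),.1985+r.x[1],th) for x in np.arange(-.006,.0061,.001) for y in np.arange(-.006,.0061,.0015)).round(0) for V in Vs])
E
python3 joint.py
```

```text
[ 6.353e-01 -9.100e-03  4.900e-03 -5.900e-03  0.000e+00 -1.000e-03
  1.300e-03 -3.000e-04  1.000e-04  8.000e-04] -550.7980616733473
[ 6.356e-01 -1.700e-02  5.200e-03 -5.800e-03 -6.000e-04 -9.000e-04
  9.000e-04 -3.000e-04] -404.0631608179286
0.58 [np.float64(194.0), np.float64(175.0), np.float64(117.0)]
0.61 [np.float64(197.0), np.float64(194.0), np.float64(146.0)]
0.64 [np.float64(199.0), np.float64(204.0), np.float64(142.0)]
0.67 [np.float64(202.0), np.float64(195.0), np.float64(130.0)]
0.7 [np.float64(206.0), np.float64(187.0), np.float64(128.0)]
0.73 [np.float64(207.0), np.float64(182.0), np.float64(146.0)]
0.76 [np.float64(208.0), np.float64(178.0), np.float64(148.0)]
0.79 [np.float64(207.0), np.float64(172.0), np.float64(143.0)]
0.82 [np.float64(206.0), np.float64(164.0), np.float64(148.0)]
0.85 [np.float64(205.0), np.float64(153.0), np.float64(136.0)]
```

```bash
python3 - <<'E'
from joint import *
c9=pickle.load(open('c9.pkl','rb')); c8=pickle.load(open('c8.pkl','rb'))
Vs=[prep(c) for c in (c9['scene'],c9['top'],c8['wrist'])]
a=.1985
def S(V,p,q,a,th): return sc(V,(p*np.cos(a)-q*np.sin(a),p*np.sin(a)+q*np.cos(a)),a,th)
for p in(.463,.465,.467,.469,.471):
    for n,V in zip('stw',Vs):
        r=differential_evolution(lambda v:-S(V,p,v[0],a+v[1],v[2]),[(-.172,-.15),(-.02,.02),(.55,.9)],seed=0,maxiter=60,popsize=12)
        print(p,n,r.x.round(3),round(r.fun,0),end=' | ')
    print()
# dark edge profile in top view along screen normal
g=cv2.GaussianBlur(cv2.cvtColor(c9['top'][0],cv2.COLOR_BGR2GRAY),(3,3),0).astype(int)
for u in(340,350,360,375,385): print(u,g[172:222,u].tolist())
E
```

```text
0.463 s [-0.169  0.014  0.821] -206.0 | 0.463 t [-0.167  0.004  0.742] -195.0 | 0.463 w [-0.156 -0.012  0.802] -149.0 | 
0.465 s [-0.165  0.003  0.791] -207.0 | 0.465 t [-0.171  0.012  0.691] -195.0 | 0.465 w [-0.152 -0.02   0.792] -141.0 | 
0.467 s [-0.161 -0.007  0.767] -208.0 | 0.467 t [-0.172  0.013  0.657] -201.0 | 0.467 w [-0.17   0.015  0.752] -150.0 | 
0.469 s [-0.155 -0.019  0.741] -208.0 | 0.469 t [-0.172  0.013  0.631] -206.0 | 0.469 w [-0.163  0.008  0.623] -161.0 | 
0.471 s [-0.156 -0.02   0.687] -207.0 | 0.471 t [-0.168  0.004  0.621] -207.0 | 0.471 w [-0.159 -0.007  0.754] -154.0 | 
340 [160, 164, 141, 82, 48, 47, 44, 50, 80, 107, 117, 119, 119, 119, 117, 117, 118, 118, 118, 119, 119, 118, 118, 116, 111, 107, 103, 99, 96, 92, 88, 83, 77, 70, 64, 58, 53, 50, 47, 43, 42, 51, 62, 64, 69, 89, 106, 108, 106, 106]
350 [145, 90, 52, 47, 44, 47, 76, 110, 120, 118, 119, 114, 100, 88, 86, 87, 87, 86, 86, 86, 86, 86, 86, 86, 86, 87, 87, 87, 86, 86, 86, 93, 107, 115, 118, 118, 121, 103, 70, 87, 126, 127, 109, 96, 94, 125, 166, 156, 117, 102]
360 [58, 47, 44, 43, 67, 106, 121, 118, 118, 115, 101, 86, 84, 87, 87, 86, 86, 86, 86, 86, 86, 87, 86, 86, 87, 86, 86, 86, 85, 92, 109, 118, 118, 117, 121, 109, 71, 44, 38, 42, 68, 105, 118, 115, 114, 112, 121, 152, 178, 186]
375 [41, 58, 99, 117, 117, 118, 117, 119, 110, 84, 81, 107, 120, 101, 78, 87, 114, 113, 87, 78, 101, 116, 97, 77, 89, 109, 117, 117, 116, 117, 117, 120, 111, 79, 48, 39, 41, 62, 101, 117, 112, 127, 166, 186, 182, 163, 119, 78, 64, 65]
385 [89, 115, 119, 118, 118, 119, 112, 87, 76, 97, 117, 107, 80, 83, 110, 116, 92, 77, 93, 110, 116, 117, 117, 118, 118, 117, 117, 117, 117, 120, 113, 82, 70, 109, 134, 123, 105, 85, 70, 66, 67, 67, 66, 66, 68, 72, 80, 86, 94, 103]
```

The silhouette is ambiguous because the black border looks like the edges. I'll fit the crisp display-to-border lines instead, jointly over the three views, with the border width and a small shift per view left free.

```bash
cat > disp.py <<'E'
from fit import *
import pickle
from scipy.optimize import least_squares
from scipy.ndimage import map_coordinates
t=np.linspace(.08,.92,40)
def model(v,i):
    p,q,a,th,b,b2=v[:6]; dp,dq=v[6+2*i:8+2*i]
    c=np.cos(a);s=np.sin(a);X=np.array([c,s,0]);Y=np.array([-s,c,0]);Z=np.array([0,0,1])
    h=(p+dp-.016)*X+(q+dq)*Y+.045*Z; zz=np.sin(th)*X+np.cos(th)*Z; n=np.cos(th)*X-np.sin(th)*Z
    w=.065-b; P=lambda y,z:h+y*Y+z*zz-.005*n
    return [P(-w,.004+b2),P(-w,.104-b2),P(w,.104-b2),P(w,.004+b2)]
def edges(c,v,i,R):
    img,K,D,E=c; g=cv2.GaussianBlur(cv2.cvtColor(img,cv2.COLOR_BGR2GRAY),(3,3),0).astype(float)
    q=proj(K,D,E,model(v,i)); ctr=q.mean(0); out=[]
    for k in range(4):
        A,B=q[k],q[(k+1)%4]; d=(B-A)/np.linalg.norm(B-A); n=np.array([-d[1],d[0]]); n*=np.sign((ctr-A)@n)
        for tt in t:
            m=A+(B-A)*tt; ss=np.arange(-R,R+.01,.25); P=m+ss[:,None]*n
            gr=np.gradient(map_coordinates(g,[P[:,1],P[:,0]],order=1),.25); j=gr.argmax()
            if gr[j]>12 and 0<j<len(ss)-1: out.append((k,tt,*n,m@n+ss[j]))
    return out
def fit(cs,v0,rounds=(6,5,4,3,2.5,2.5)):
    v=np.r_[v0,np.zeros(2*len(cs))]
    for R in rounds:
        ed=[edges(c,v,i,R) for i,c in enumerate(cs)]
        def f(v):
            r=[]
            for i,c in enumerate(cs):
                q=proj(*c[1:],model(v,i)); e=np.array(ed[i]); k=e[:,0].astype(int)
                m=q[k]+(q[(k+1)%4]-q[k])*e[:,1:2]; r.append(((m*e[:,2:4]).sum(1)-e[:,4])*.3)
            return np.r_[np.concatenate(r),v[6:]/.002,(v[4]-.006)/.003,(v[4]-v[5])/.0015,(v[0]-.4655)/.001]
        s=least_squares(f,v,loss='soft_l1'); v=s.x
    res=[np.round(np.median(np.abs(f(v)[:len(ed[0])]))/.3,2)]
    return v,s.cost,[len(e) for e in ed]
if __name__=='__main__':
    import sys
    L=lambda f,n:pickle.load(open(f,'rb'))[n]
    def go(*cs):
        for th in(.62,.70,.78):
            v,c,n=fit([L(*x) for x in cs],[.4655,-.162,.1985,th,.006,.006]); print(cs,v.round(4).tolist(),round(c,1),n)
    S,T,W=('c9.pkl','scene'),('c9.pkl','top'),('c8.pkl','wrist')
    go(S,T,W);go(S,T);go(S,W);go(T,W)
E
python3 disp.py
```

```text
(('c9.pkl', 'scene'), ('c9.pkl', 'top'), ('c8.pkl', 'wrist')) [0.4655, -0.1641, 0.198, 0.7503, 0.0067, 0.0074, 0.0008, -0.0002, -0.0002, -0.0015, -0.0007, 0.0019] 2.3 [160, 160, 160]
(('c9.pkl', 'scene'), ('c9.pkl', 'top'), ('c8.pkl', 'wrist')) [0.4655, -0.164, 0.1977, 0.7514, 0.0066, 0.0074, 0.0008, -0.0002, -0.0002, -0.0015, -0.0007, 0.0019] 2.4 [160, 160, 160]
(('c9.pkl', 'scene'), ('c9.pkl', 'top'), ('c8.pkl', 'wrist')) [0.4655, -0.1636, 0.1969, 0.7524, 0.0066, 0.0074, 0.0009, -0.0002, -0.0002, -0.0015, -0.0006, 0.0019] 2.4 [160, 160, 160]
(('c9.pkl', 'scene'), ('c9.pkl', 'top')) [0.4656, -0.1662, 0.2002, 0.7371, 0.0069, 0.0076, 0.0006, 0.0005, -0.0002, -0.0005] 0.9 [160, 160]
(('c9.pkl', 'scene'), ('c9.pkl', 'top')) [0.4656, -0.1661, 0.1999, 0.7374, 0.0069, 0.0076, 0.0006, 0.0005, -0.0002, -0.0005] 1.0 [160, 160]
(('c9.pkl', 'scene'), ('c9.pkl', 'top')) [0.4656, -0.1662, 0.2002, 0.7369, 0.0069, 0.0076, 0.0006, 0.0005, -0.0002, -0.0005] 1.0 [160, 160]
(('c9.pkl', 'scene'), ('c8.pkl', 'wrist')) [0.4655, -0.1631, 0.198, 0.7589, 0.0066, 0.0075, 0.0008, -0.0008, -0.001, 0.0008] 1.3 [160, 160]
(('c9.pkl', 'scene'), ('c8.pkl', 'wrist')) [0.4655, -0.163, 0.1978, 0.757, 0.0066, 0.0075, 0.0008, -0.0009, -0.0009, 0.0009] 1.3 [160, 160]
(('c9.pkl', 'scene'), ('c8.pkl', 'wrist')) [0.4655, -0.1629, 0.1975, 0.7555, 0.0066, 0.0075, 0.0009, -0.0009, -0.0008, 0.0009] 1.2 [160, 160]
(('c9.pkl', 'top'), ('c8.pkl', 'wrist')) [0.4655, -0.1639, 0.198, 0.7384, 0.0067, 0.0069, 0.0002, -0.0016, -0.0003, 0.0016] 1.7 [160, 160]
(('c9.pkl', 'top'), ('c8.pkl', 'wrist')) [0.4655, -0.1637, 0.1976, 0.7393, 0.0067, 0.007, 0.0002, -0.0016, -0.0002, 0.0016] 1.6 [160, 160]
(('c9.pkl', 'top'), ('c8.pkl', 'wrist')) [0.4654, -0.1642, 0.1986, 0.7391, 0.0068, 0.007, 0.0001, -0.0017, -0.0004, 0.0017] 1.7 [160, 160]
```

All view pairs agree on a lean of 0.75, and the contact geometry gives about the same. What remains is 0.036 rad, or about 3.7 mm of push beyond the last end point, to TCP (0.5092, -0.0579).

```bash
python3 -m pendant '[{"travel":[0.015,-0.038,0],"angular":[0,0,0]},{"travel":[0.015,-0.038,0],"angular":[0,0,0]},{"travel":[0.015,-0.038,0],"angular":[0,0,0]},{"travel":[0.015,-0.038,0],"angular":[0,0,0]},{"travel":[0.015,-0.038,0],"angular":[0,0,0]}]'
python3 -m pendant '[{"travel":[0.015,-0.038,0],"angular":[0,0,0]},{"travel":[0.015,-0.038,0],"angular":[0,0,0]},{"travel":[0.015,-0.038,0],"angular":[0,0,0]},{"travel":[0,-0.009,-0.0228],"angular":[0,0,0]},{"travel":[0,0,-0.035],"angular":[0,0,0]}]'
python3 -m pendant '[{"travel":[0,0,-0.035],"angular":[0,0,0]},{"travel":[0.0294,0.0059,0],"angular":[0,0,0]},{"travel":[0.0294,0.0059,0],"angular":[0,0,0]},{"travel":[0,0,0],"angular":[0,0,0]},{"travel":[0,0,0],"angular":[0,0,0]}]'

```

```text
clock: 13.92
ee_pos: [0.3654, 0.0418, 0.3776]
eef_rot: [3.142, 0.0, 0.193]
contact_force: [1.2, 0.8, 0.5]
grip_width: 0.0006
grasp_force: 0.0
clock: 14.33
ee_pos: [0.4109, -0.0821, 0.3209]
eef_rot: [3.139, -0.005, 0.189]
contact_force: [1.2, -0.4, -0.3]
grip_width: 0.0005
grasp_force: 0.0
clock: 14.75
ee_pos: [0.4693, -0.0674, 0.2843]
eef_rot: [-3.141, 0.001, 0.194]
contact_force: [-1.0, 1.1, 0.4]
grip_width: 0.0003
grasp_force: 0.0
```

```bash
python3 -m pendant '[{"travel":[0.02,0.005,0.0016],"angular":[0,0,0]},{"travel":[0.012,0.003,0],"angular":[0,0,0]},{"travel":[0.003,0.0006,0],"angular":[0,0,0]},{"travel":[0.003,0.0005,0],"angular":[0,0,0]},{"travel":[0.0018,0.0004,0],"angular":[0,0,0]}]'
python3 -m pendant '[{"travel":[0,0,0],"angular":[0,0,0]},{"travel":[0,0,0],"angular":[0,0,0]},{"travel":[0,0,0],"angular":[0,0,0]},{"travel":[0,0,0],"angular":[0,0,0]}]'
python3 -m pendant '[{"travel":[-0.03,-0.006,0],"angular":[0,0,0]},{"travel":[-0.03,-0.006,0],"angular":[0,0,0]},{"travel":[-0.038,0.002,0.0228],"angular":[0,0,0]},{"travel":[0,0,0.035],"angular":[0,0,0]},{"travel":[0,0,0.035],"angular":[0,0,0]}]'
python3 -m pendant '[{"travel":[0,0,0],"angular":[0,0,0]},{"travel":[0,0,0],"angular":[0,0,0]},{"travel":[0,0,0],"angular":[0,0,0]}]'
python3 -c "
from h import *; import pickle
pickle.dump({'wrist':cam('wrist')},open('d8.pkl','wb'))"
python3 -m pendant '[{"travel":[-0.015,0.038,0],"angular":[0,0,0]},{"travel":[-0.015,0.038,0],"angular":[0,0,0]},{"travel":[-0.015,0.038,0],"angular":[0,0,0]},{"travel":[-0.015,0.038,0],"angular":[0,0,0]},{"travel":[-0.015,0.038,0],"angular":[0,0,0]}]'
python3 -m pendant '[{"travel":[-0.015,0.038,0],"angular":[0,0,0]},{"travel":[-0.015,0.038,0],"angular":[0,0,0]},{"travel":[-0.015,0.038,0],"angular":[0,0,0]},{"travel":[0,0,0],"angular":[0,0,0]},{"travel":[0,0,0],"angular":[0,0,0]}]'
python3 - <<'E'
from disp import *
d={n:cam(n) for n in('scene','top')}; pickle.dump(d,open('d9.pkl','wb'))
w=pickle.load(open('d8.pkl','rb'))['wrist']
for cs in([d['scene'],d['top'],w],[d['scene'],d['top']],[d['scene'],w],[d['top'],w]):
    v,c,n=fit(cs,[.4655,-.162,.1985,.77,.006,.006]); print(v[:6].round(4),round(c,1))
# knob/bowl check: centroid of red in top, before/after; knob height in scene via red blob
c0=pickle.load(open('c0.pkl','rb'))
def red(p,box):
    x0,y0,x1,y1=box; q=p[y0:y1,x0:x1].astype(int); m=(q[...,2]>100)&(q[...,1]<70)&(q[...,0]<80); yy,xx=np.nonzero(m); return (xx.mean()+x0).round(2),(yy.mean()+y0).round(2),int(m.sum()),int(yy.min()+y0)
for D_ in(c0,d): print('bowl',red(D_['top'][0],(450,170,520,240)),'knob scene',red(D_['scene'][0],(295,215,350,260)),'knob top',red(D_['top'][0],(280,180,325,235)))
f=lambda n,P:proj(*d[n][1:],P).round(2).tolist()
k0=[.5003,.0745];k1=[.4597,.0728]
print('pred knob shift scene',f('scene',[[*k0,.063],[*k1,.063],[*k1,.073]]))
E
```

```text
clock: 15.17
ee_pos: [0.508, -0.0571, 0.2863]
eef_rot: [-3.141, 0.002, 0.195]
contact_force: [-2.0, -0.6, 0.1]
grip_width: 0.0006
grasp_force: 0.7
clock: 15.5
ee_pos: [0.5086, -0.0564, 0.2866]
eef_rot: [-3.142, 0.0, 0.196]
contact_force: [-1.8, -0.5, -1.2]
grip_width: 0.0004
grasp_force: 0.7
clock: 15.92
ee_pos: [0.4113, -0.0662, 0.3784]
eef_rot: [-3.14, 0.003, 0.195]
contact_force: [1.8, -0.2, 0.4]
grip_width: 0.0005
grasp_force: 0.0
clock: 16.17
ee_pos: [0.413, -0.0664, 0.3776]
eef_rot: [-3.142, -0.0, 0.196]
contact_force: [-0.1, -0.1, 0.3]
grip_width: 0.0003
grasp_force: 0.0
clock: 16.63
ee_pos: [0.337, 0.1249, 0.3769]
eef_rot: [-3.142, 0.002, 0.195]
contact_force: [0.6, -0.4, 0.7]
grip_width: 0.0004
grasp_force: 0.0
clock: 17.05
ee_pos: [0.2922, 0.239, 0.3769]
eef_rot: [3.141, 0.002, 0.201]
contact_force: [0.2, -0.1, -0.5]
grip_width: 0.0004
grasp_force: 0.0
[ 0.4655 -0.1638  0.1974  0.7779  0.0067  0.0074] 2.1
[ 0.4656 -0.1665  0.2006  0.7625  0.0069  0.0076] 0.9
[ 0.4655 -0.1628  0.1973  0.7852  0.0066  0.0075] 1.2
[ 0.4655 -0.1632  0.1967  0.7681  0.0067  0.0071] 1.7
bowl (np.float64(485.7), np.float64(205.47), 1165, 182) knob scene (np.float64(332.86), np.float64(230.19), 90, 224) knob top (np.float64(298.52), np.float64(192.99), 82, 188)
bowl (np.float64(485.62), np.float64(205.49), 1199, 182) knob scene (np.float64(319.15), np.float64(237.12), 88, 230) knob top (np.float64(299.11), np.float64(212.33), 89, 207)
pred knob shift scene [[332.51, 230.05], [318.51, 236.4], [318.57, 233.38]]
```

The lean is about 0.78 rad (45 degrees), the knob is at its home height over the target slot, and the bowl hasn't moved. I'm handing in.

```bash
python3 -c "
from cell import arm; print(arm.hand_in())"
```

```text
the job is handed in; nothing more can be done
None
```

I turned the screen one stop towards the red bowl, with the pin measured at its home height in the next slot, and leaned it to about 0.78 rad (45°, within about 1°), where it stays by itself; the bowl has not moved, the arm never went near the cup, and the job was handed in at about 17 s.

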